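# Set the limit rider on the wire-tension gauge

### The job

On the sprung wire-tension gauge, first push the sliding rider fully back against the pusher arm. Then pull the gauge's handle out, without overshooting, until the rider it pushes along has its index in line with the point of the mark clip, and ease the handle back all the way home without letting it snap, so that the rider stays behind at the mark. Do not shift the mark clip, and leave the wire spool, screwdriver and jar alone.

Things in the scene. Friction and masses are not known exactly. Their poses are not given: they have to be found in the camera images.
- gauge: The gauge, fixed to the bench: grey base plate 200 x 400 x 12 mm, a spring barrel (44 mm across, top 62 mm up) at its -y end, and in its +x half a rider rail and a scale (top 30 mm up, lines 10 mm apart). Origin at bench height under the slide's rod, 55 mm in -x from the plate's centre. +y: the way the handle is pulled out; +x: from the rod across to rider and scale; z up. Place and yaw vary.
- handle_grip (a point): Grip point of the pull handle: an upright black block 40 mm wide (gauge x), 16 mm thick (gauge y), its top 95 mm and its underside 25 mm above the bench, free all round, on the end of the slide's round 10 mm rod (rod axis 40 mm up, rod on its -y side). The point is on the block's centre line, 72 mm above the bench. Axes as the gauge's.
- slide (a joint): How far the handle, rod and pusher arm are pulled out along the gauge's +y, m: 0 home, 0.13 the stop. A spring pulls it home: about 3 N at home, rising 80 N per metre (about 11 N at 0.1); left free when pulled out it snaps back.
- pusher_face (a point): Point on the +y face of the pusher arm, a flat steel bar (10 mm thick in y, 37 to 52 mm above the bench) that reaches across from the slide's rod behind (on the -y side of) the rider and moves with the slide. It meets the rider's tab only from behind and pushes it towards +y; nothing pulls the rider back.
- rider_tab (a point): Centre of the rider's upright steel tab, 60 mm above the bench: the tab is 26 mm wide (gauge x), 12 mm thick (gauge y), 44 mm high, its top 78 mm above the bench; it stands on a 30 x 24 mm shoe (top 34 mm up). It lies 85 mm in gauge +x from the rod's axis. Axes as the gauge's.
- rider (a joint): Rider's place along its rail towards gauge +y, m: 0 is fully home, touching the pusher arm when the slide too is home; 0.14 the far stop. It stays where it is left (about 2 N of friction). While the pusher touches it, its value equals the slide's. At the start it stands past the mark.
- rider_index (a point): Tip of the rider's index, a thin dark 3 mm bar that reaches from the tab's middle (same gauge y as the tab's centre, 6 mm ahead of the tab's back face) over the scale.
- mark_tip (a point): Point of the mark clip: a dark steel block 20 x 20 mm, top 42 mm above the bench, clipped to the outer (+x) edge of the scale, with a wedge that points in -x at the scale. The rider is at the mark when its index has the same gauge y as this point. Axes as the gauge's.
- mark (a joint): Place of the mark clip along the scale, m, on the rider's measure: the rider is at the mark when joint rider equals this. Differs from start to start; must not be shifted.
- spool_mid (a point): Bystander: middle of a standing copper wire spool, 72 mm across, 66 mm high, beyond the housing end of the gauge.
- driver_grip (a point): Bystander: a screwdriver 180 mm long lying on the bench beyond the scale side; point on its handle.
- jar_mid (a point): Bystander: middle of a small capped jar, 60 mm across, 70 mm high, standing off the scale-side corner at the handle end of the gauge.

How it is judged:
On the way, in this order (a step that is already met when the one before it is completed fails the run):
1. The rider is pushed fully back (within 6 mm of home) (value of joint rider below 0.006 m), for 0.1 s.
2. The handle is pulled out until the rider, with the pusher against it (within 3 mm), stands within 5 mm of the mark (y of rider_index in the frame of mark_tip between -0.005 and 0.005 m and y of pusher_face in the frame of rider_index above -0.009 m), for 0.1 s.
At the end, for the whole second after the job is handed in: The handle is fully home (slide within 5 mm of 0) and the rider stands still with its index within 5 mm of the mark clip's point along the scale (y of rider_index in the frame of mark_tip between -0.005 and 0.005 m and value of joint slide below 0.005 m and velocity of joint rider below 0.01 m/s); the robot touches nothing.
It fails at once if The handle is pulled so far that the pusher carries the rider more than 10 mm past the mark (y of pusher_face in the frame of mark_tip above 0.004 m).
It fails at once if The handle snaps back (faster than 0.5 m/s) (velocity of joint slide below -0.5 m/s).
It fails at once if The mark clip is shifted by more than 3 mm (distance of mark_tip from where it was at the start of the episode above 0.003 m).
It fails at once if The spool, screwdriver or jar is moved by more than 20 mm (distance of any of spool_mid, driver_grip, jar_mid from where it was at the start of the episode above 0.02 m).
It also fails if it takes over 54 s, if anything falls off the work surface, if the arm or the gripper's body presses on something with over 40 N, if the wrist force passes 120 N, or if a joint passes its speed limit or range.

### The arm

A 6-joint arm with a two-finger parallel gripper is mounted at the origin on the work surface. World frame = base frame: x ahead of the robot, y to its left, z up, the work surface at z = 0. Lengths are in m, angles in rad, forces in N, time in s.
With the tool pointing down it reaches from about 0.325 to 0.925 m from the base axis. Payload 3.1 kg.
Tool frame: the origin (TCP) lies midway between the tips of the shut fingers; the grasp point (between the pads) lies robot.grip_depth behind it (robot.grip_depth is the distance from the TCP to the grasp point, in m); z points along the fingers, y is the line along which they close (so a half turn about z gives the same grasp; the last joint's range is limited). The gripper opens to 85 mm and grips with 20 to 120 N. Pads are 22 mm wide; open, the fingers measure 114 mm over their backs; the gripper's body (76 mm by 85 mm) begins 54 mm behind the grasp point. The pads swing forward as they close: fully open they stand 13 mm farther back than shut.
Start: joints at [1.003, 0.217, 1.613, -0, 1.311, -0.112], TCP at [0.275, 0.561, 0.231] pointing down, gripper open.
Joint ranges: [-2.75, 2.75], [-0.78, 2.1], [0.31, 2.55], [-1.13, 4.27], [0.13, 2.63], [-2.58, 2.58]. Speed limits (rad/s): [2.79, 2.79, 3.14, 3.14, 3.14, 3.14].

### API

Orientations are given as a unit quaternion [w, x, y, z].
In Python, from bench import sensors, viewer, job, robot gives the robot as it stands.
- The arm moves only by the tool drive_tool, never from a script. Its argument "steps" is a list of rows, each an object with "offset": the shift along the tool's x, y, z each as a share of 0.5 m, from -1 to 1, a list of three; "rot": the turn, a rotation vector about the tool's x, y, z each as a share of pi rad, from -1 to 1, a list of three. A call has 1 to 8 rows; each row is the pose to reach, as a shift and turn from the pose commanded when the call began, along the tool's axes at that moment, turning the shorter way round; what a row does not reach only later rows make up. A row lasts 1/8 s, in which the tool goes at most 62.5 mm and 10.7 degrees, less where a joint would pass 70% of its speed; a pose out of reach is approached as far as the arm can. A call with a number of a shift or a turn outside -1 to 1 is refused whole. A call with a gripper value outside its range is refused whole. "jaw" is the opening in per cent of the stroke, from 0 (shut) to 100 (fully open), set as the call begins (left out, the last holds). The fingers move at their own pace and stop on an object; the grip force is fixed at half the most. Time passes only in rows, so rows that repeat a pose let the fingers close. It gives the time, the measured TCP pose, the force, the opening and the grip force at its end, in the units of the state.
- sensors.sense(): the state, without advancing time (a new reading comes with each control period).
- viewer.grab_frame(name): name is "side" or "top" or "wrist"; returns the picture (420x560x3 uint8, blue, green, red); there is no depth.
- viewer.camera_info(name): a dict with "fovy" (degrees; the focal length in pixels is half the picture's height over the tangent of half this angle, whatever the lens; pixels are square), "cx", "cy" (the principal point, pixels), "world_from_camera" (4x4, takes a point from camera to world coordinates). Camera axes: x right, y down, z forward; pixel columns grow to the right and rows downward; lengths in m; the calibration is good to about 2 mm. A picture is of the moment at which its call begins: read the wrist's pose just before it. camera_info takes no time and is no camera call; for the wrist camera it gives the pose at the moment of the call.
- job.sign_off(): hands the job in; it is judged then, once.
The state is a dict: "time": time; "q": joint angles; "dq": joint speeds; "tau": joint torques, N m; "tool_pos": TCP position; "eef_rot": TCP orientation; "ft_force": force on the tool from outside, world axes, zero at the start; "ft_torque": the same for the moment, N m; "grip_width": finger opening in m; "grasp_force": force on a finger pad.
Only numpy, scipy, OpenCV 4.12 (cv2) and the standard library are available. Lean on these libraries where they do the work, as an engineer would, in place of code of your own. Each camera call takes 0.05 s, during which the arm holds its last target. There are 200 camera calls.

## Working session

There is one attempt and no reset: what is moved stays moved. The work goes in short steps, Python scripts to look and compute and a tool call to move; the robot and the scene stay as the last step left them, time stands still between calls to the robot, and variables do not carry over. Pictures are saved under pics/ and viewed, at most 10 in all, crops included, and the job is handed in when it is done.

Besides the shell and the picture viewer there is one more tool, called as name(argument=value, ...), one argument or row to a line, values as JSON. drive_tool: Moves the arm, as the interface text tells. Shift numbers are shares of 0.5 m and turn numbers shares of pi rad, none past 1 either way. Its arguments: {"type":"object","properties":{"steps":{"type":"array","items":{"type":"object","properties":{"offset":{"type":"array","items":{"type":"number","minimum":-1,"maximum":1}},"rot":{"type":"array","items":{"type":"number","minimum":-1,"maximum":1}}}}},"jaw":{"type":"number"}},"required":["steps"]}

```bash
mkdir -p pics
cat > h.py <<'E'
import numpy as np, cv2
from scipy.spatial.transform import Rotation as R
from bench import sensors, viewer, job, robot
def ray(cam,u,v,info=None):
    i=info or viewer.camera_info(cam); f=210/np.tan(np.radians(i["fovy"])/2)
    T=np.array(i["world_from_camera"]); d=T[:3,:3]@np.array([(u-i["cx"])/f,(v-i["cy"])/f,1.])
    return T[:3,3],d
def onz(cam,u,v,z,info=None):
    o,d=ray(cam,u,v,info); return o+d*(z-o[2])/d[2]
def tri(a,b):
    (o1,d1),(o2,d2)=a,b
    s=np.linalg.lstsq(np.c_[d1,-d2],o2-o1,rcond=None)[0]
    p,q=o1+s[0]*d1,o2+s[1]*d2
    return (p+q)/2,np.linalg.norm(p-q)
E
python3 - <<'E'
from h import *
s=sensors.sense(); print(s["time"],s["tool_pos"],s["eef_rot"],s["grip_width"],robot.grip_depth)
for n in("top","side","wrist"):
    cv2.imwrite(f"pics/{n}0.png",viewer.grab_frame(n))
    i=viewer.camera_info(n);print(n,i["fovy"],i["cx"],i["cy"],np.round(i["world_from_camera"],3).tolist())
E
```

```text
0.0 [0.27463915 0.56050958 0.22995798] [-4.19997354e-04  2.25930936e-01  9.74142561e-01 -1.14299053e-03] 0.08550308855853725 0.0187
top 45.48362925482759 273.03324888475277 214.5778282823807 [[-0.008, -0.986, 0.166, 0.355], [-1.0, 0.009, 0.002, -0.022], [-0.004, -0.166, -0.986, 1.405], [0.0, 0.0, 0.0, 1.0]]
side 56.712000265463004 277.09276244227794 205.1711611595468 [[0.676, -0.535, 0.506, 0.069], [-0.737, -0.495, 0.461, -0.537], [0.003, -0.685, -0.729, 0.855], [0.0, 0.0, 0.0, 1.0]]
wrist 66.46480147148918 275.56311114156364 207.13966223118283 [[0.44, 0.856, 0.269, 0.205], [0.898, -0.419, -0.135, 0.595], [-0.002, 0.301, -0.954, 0.372], [0.0, 0.0, 0.0, 1.0]]
```

View pics/top0.png

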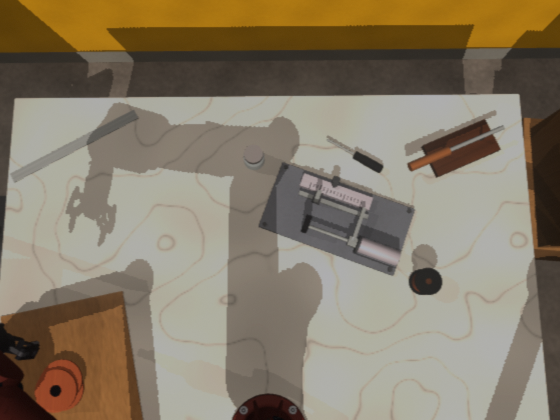

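View pics/side0.png

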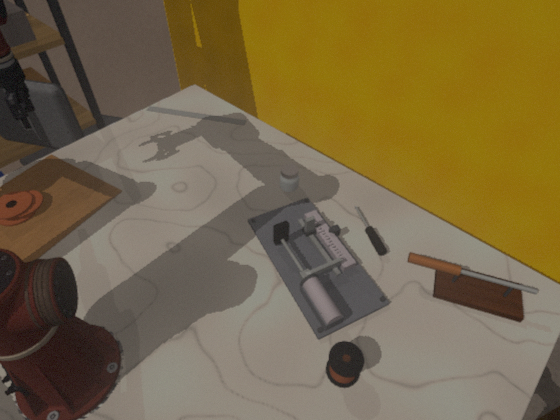

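Run:
```python
import cv2,numpy as np
a=cv2.imread("pics/top0.png")[155:280,250:425]
b=cv2.imread("pics/side0.png")[190:345,240:400]
a=cv2.resize(a,None,fx=4.5,fy=4.5,interpolation=cv2.INTER_CUBIC);print(a.shape)
b=cv2.resize(b,None,fx=3.8,fy=3.8,interpolation=cv2.INTER_CUBIC);print(b.shape)
cv2.imwrite("pics/top0c.png",cv2.convertScaleAbs(a,alpha=1.6));cv2.imwrite("pics/side0c.png",cv2.convertScaleAbs(b,alpha=1.6))
```

```text
(562, 788, 3)
(589, 608, 3)
```

View pics/top0c.png

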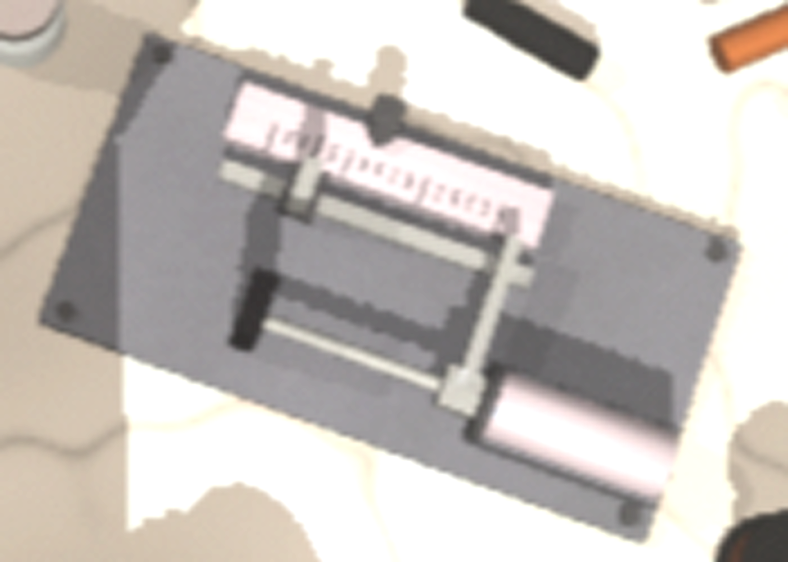

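View pics/side0c.png

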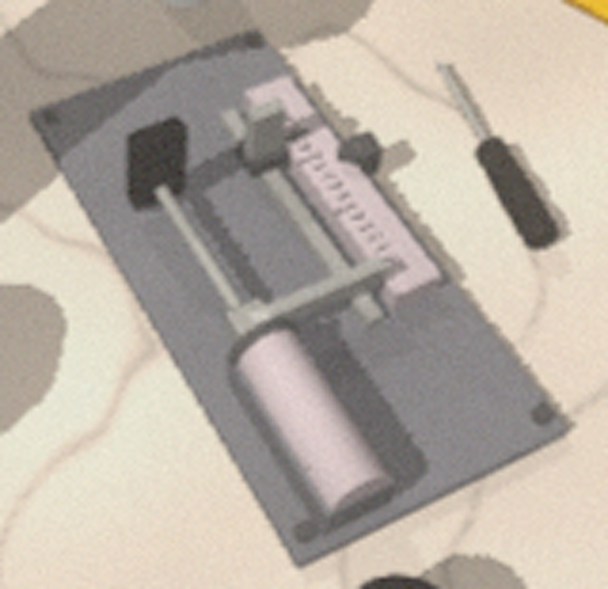

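Run:
```python
from h import *
ti,si=viewer.camera_info("top"),viewer.camera_info("side")
T=lambda u,v:((u+.5)/4.5-.5+250,(v+.5)/4.5-.5+155)
S=lambda u,v:((u+.5)/3.8-.5+240,(v+.5)/3.8-.5+190)
# far(+x) handle-end, far barrel-end, near barrel-end, near handle-end
ct=[(150,36),(740,238),(640,540),(40,322)]; cs=[(255,33),(572,427),(300,565),(32,113)]
P=[onz("top",*T(*c),.012,ti) for c in ct]; Q=[onz("side",*S(*c),.012,si) for c in cs]
for p,q,a,b in zip(P,Q,ct,cs): print(p.round(4),q.round(4),tri(ray("top",*T(*a),ti),ray("side",*S(*b),si)))
for n,C in(("t",P),("s",Q)):
    C=np.array(C); y=C[0]-C[1]+C[3]-C[2]; yaw=np.arctan2(-y[0],y[1]);c=C.mean(0)
    o=c-.055*np.array([np.cos(yaw),np.sin(yaw),0]);print(n,"yaw",yaw,"c",c,"o",o)
for n,a,b in(("handle top far corner(+x,+y... )",(252,268),(158,128)),("marktip",(380,143),(342,150)),("tabtop",(312,165),(268,108))):
    print(n,tri(ray("top",*T(*a),ti),ray("side",*S(*b),si)))
```

```text
[ 0.7398 -0.0481  0.012 ] [ 0.7359 -0.0502  0.012 ] (array([ 0.74057875, -0.04767923,  0.00693417]), np.float64(0.0015241806621630466))
[ 0.6057 -0.4167  0.012 ] [ 0.6031 -0.4207  0.012 ] (array([ 0.60740868, -0.4192603 ,  0.00446938]), np.float64(0.0011443351087260998))
[ 0.4179 -0.3451  0.012 ] [ 0.4146 -0.3503  0.012 ] (array([ 0.41865329, -0.34776198,  0.00145562]), np.float64(0.000670977233013706))
[0.5562 0.0227 0.012 ] [0.5562 0.0198 0.012 ] (array([0.55735497, 0.02230977, 0.00876223]), np.float64(0.0016383656058317438))
t yaw -0.3543438781931051 c [ 0.5798899  -0.19679424  0.012     ] o [ 0.52830681 -0.17771061  0.012     ]
s yaw -0.3548091841856401 c [ 0.57744892 -0.20035677  0.012     ] o [ 0.52587471 -0.18124914  0.012     ]
handle top far corner(+x,+y... ) (array([ 0.57234588, -0.10189993,  0.07971572]), np.float64(0.013466718049489266))
marktip (array([ 0.6613996 , -0.18882045,  0.04553977]), np.float64(0.0007667234563007455))
tabtop (array([ 0.63886924, -0.14155899,  0.07429644]), np.float64(0.006447725557136959))
```

View pics/wrist0.png

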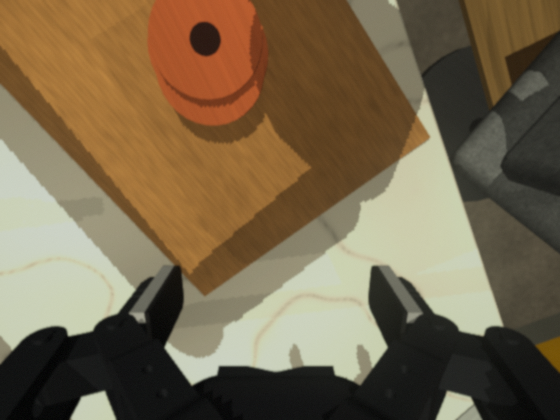

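Top and side views agree on the gauge: yaw ≈ -0.354, with the handle, rider and mark where the task text says they should be. The wrist view shows only the tray. I'm moving the wrist camera over the gauge.

drive_tool(
  steps=[
    {"offset": [-0.62,-0.52,0],"rot": [0,0,0.5]},
    {"offset": [-0.62,-0.52,0],"rot": [0,0,0.5]},
    {"offset": [-0.62,-0.52,0],"rot": [0,0,0.5]},
    {"offset": [-0.62,-0.52,0],"rot": [0,0,0.5]},
    {"offset": [-0.62,-0.52,0],"rot": [0,0,0.5]},
    {"offset": [-0.62,-0.52,0],"rot": [0,0,0.5]},
    {"offset": [-0.62,-0.52,0],"rot": [0,0,0.5]},
    {"offset": [-0.62,-0.52,0],"rot": [0,0,0.5]},
  ],
  jaw=0,
)

```text
time: 1.15
tool_pos: [0.4397, 0.189, 0.2311]
eef_rot: [0.0, 0.832, 0.554, -0.0]
ft_force: [0.7, 0.9, 1.2]
grip_width: -0.0003
grasp_force: 0.0
```

```bash
cat >> h.py <<'E'
O=np.array([.527,-.1795,0]); YAW=-.3545
G=np.array([[np.cos(YAW),-np.sin(YAW),0],[np.sin(YAW),np.cos(YAW),0],[0,0,1]])
def togauge(p): return G.T@(np.asarray(p)-O)
def goto(g,yaw=YAW,isworld=False):
    "shares for drive_tool to put the tcp at gauge point g, tool down, tool x along yaw"
    s=sensors.sense(); w,x,y,z=s["eef_rot"]; r=R.from_quat([x,y,z,w])
    p=O+G@np.asarray(g)
    t=R.from_matrix(np.c_[[np.cos(yaw),np.sin(yaw),0],[np.sin(yaw),-np.cos(yaw),0],[0,0,-1]])
    print("tcp gauge",togauge(s["tool_pos"]).round(4),"t",s["time"],"F",np.round(G.T@s["ft_force"],1),"w",s["grip_width"])
    print("offset",(r.inv().apply(p-s["tool_pos"])/.5).round(3),"rot",((r.inv()*t).as_rotvec()/np.pi).round(4))
E
python3 -c "
from h import *
goto([.062,.03,.18])"
```

```text
tcp gauge [-0.2098  0.3153  0.2311] t 1.15 F [0.3 1.1 1.2] w -0.00026050177178659536
offset [-0.548  0.566  0.103] rot [2.00e-04 1.00e-04 4.87e-01]
```

drive_tool(
  steps=[
    {"offset": [-0.548,0.566,0.0],"rot": [0,0,0.487]},
    {"offset": [-0.548,0.566,0.0],"rot": [0,0,0.487]},
    {"offset": [-0.548,0.566,0.0],"rot": [0,0,0.487]},
    {"offset": [-0.548,0.566,0.0],"rot": [0,0,0.487]},
    {"offset": [-0.548,0.566,0.103],"rot": [0,0,0.487]},
    {"offset": [-0.548,0.566,0.103],"rot": [0,0,0.487]},
    {"offset": [-0.548,0.566,0.103],"rot": [0,0,0.487]},
    {"offset": [-0.548,0.566,0.103],"rot": [0,0,0.487]},
  ],
)

```text
time: 2.15
tool_pos: [0.5978, -0.1711, 0.1776]
eef_rot: [-0.0, 0.987, -0.161, -0.002]
ft_force: [-0.4, 0.2, 0.6]
grip_width: -0.0001
grasp_force: 0.0
```

drive_tool(
  steps=[
    {"offset": [0,0,0],"rot": [0,0,0.03]},
    {"offset": [0,0,0],"rot": [0,0,0.03]},
  ],
)

```text
time: 2.4
tool_pos: [0.5981, -0.169, 0.1792]
eef_rot: [-0.0, 0.979, -0.202, -0.001]
ft_force: [0.5, 1.0, 0.1]
grip_width: -0.0002
grasp_force: 0.0
```

Run:
```python
from h import *
goto([.062,.03,.18])
i=viewer.camera_info("wrist"); im=viewer.grab_frame("wrist")
import pickle; pickle.dump(i,open("w1.pkl","wb")); cv2.imwrite("pics/w1.png",im)
```

```text
tcp gauge [0.063  0.0345 0.1792] t 2.4 F [0.1 1.1 0.1] w -0.0001615083387736738
offset [-0.001  0.009 -0.002] rot [-0.      0.0003 -0.0169]
```

View pics/w1.png

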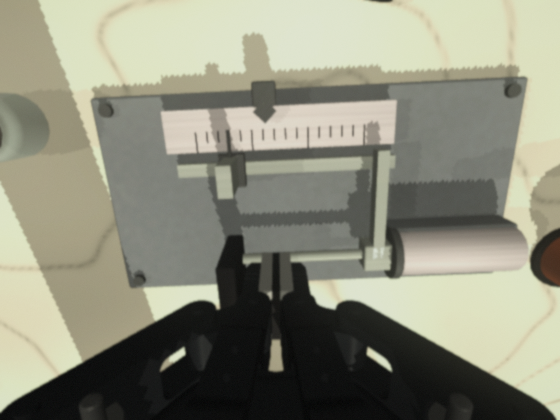

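The wrist view shows the mark tip at (265,122), the rider tab top spanning (217-231, 165-198), the index bar at u≈228 over the scale, the pusher arm at u 374-390, and the handle at (231,270). Next I'll convert these to gauge coordinates.

Run:
```python
from h import *
import pickle; i=pickle.load(open("w1.pkl","rb"))
for n,u,v,z in [("corner farHandle",94,101,.012),("corner farBarrel",525,78,.012),("corner nearHandle",131,288,.012),
 ("mark tip",265,122,.042),("mark tip z.036",265,122,.036),("tabtop",224,182,.078),("index",228,132,.06),("index z.04",228,132,.04),
 ("arm +y edge",374,200,.052),("arm -y edge",390,200,.052),("handle top +y far corner",221,237,.095),("handle far -y",243,237,.095)]:
    print(n,togauge(onz("wrist",u,v,z,i)).round(4))
```

```text
corner farHandle [0.1522 0.1962 0.012 ]
corner farBarrel [ 0.151  -0.1941  0.012 ]
corner nearHandle [-0.043   0.1994  0.012 ]
mark tip [0.1267 0.0402 0.042 ]
mark tip z.036 [0.1264 0.0404 0.036 ]
tabtop [0.0851 0.0736 0.078 ]
index [0.1214 0.0694 0.06  ]
index z.04 [0.12   0.0724 0.04  ]
arm +y edge [ 0.0562 -0.0511  0.052 ]
arm -y edge [ 0.0555 -0.0651  0.052 ]
handle top +y far corner [0.0463 0.0772 0.095 ]
handle far -y [0.0454 0.0605 0.095 ]
```

drive_tool(
  steps=[
    {"offset": [0.044,-0.171,0],"rot": [0,0,-0.017]},
    {"offset": [0.044,-0.171,0],"rot": [0,0,-0.017]},
    {"offset": [0.044,-0.171,0],"rot": [0,0,-0.017]},
    {"offset": [0.044,-0.171,0],"rot": [0,0,-0.017]},
  ],
)

```text
time: 2.95
tool_pos: [0.652, -0.0996, 0.1795]
eef_rot: [0.0, 0.984, -0.176, -0.0]
ft_force: [-0.5, 0.7, 0.2]
grip_width: -0.0001
grasp_force: 0.0
```

```bash
python3 -c "
from h import *
goto([.085,.118,.05])
import pickle; i=pickle.load(open('w1.pkl','rb'))
for u,v in ((221,237),(243,237),(219,270)): print(togauge(onz('wrist',u,v,.025,i)).round(4),togauge(onz('wrist',u,v,.095,i)).round(4))"
```

```text
tcp gauge [0.0895 0.1184 0.1795] t 2.95 F [-0.7  0.5  0.2] w -0.00010492416497129381
offset [-0.009  0.     0.259] rot [0.0003 0.0003 0.    ]
[0.0174 0.0916 0.025 ] [0.0463 0.0772 0.095 ]
[0.0162 0.0697 0.025 ] [0.0454 0.0605 0.095 ]
[-0.0192  0.0976  0.025 ] [0.0184 0.0818 0.095 ]
```

drive_tool(
  steps=[
    {"offset": [-0.009,0,0.08]},
    {"offset": [-0.009,0,0.16]},
    {"offset": [-0.009,0,0.22]},
    {"offset": [-0.009,0,0.26]},
    {"offset": [-0.009,0,0.26]},
  ],
)

```text
schema error: expected keys offset, rot
```

drive_tool(
  steps=[
    {"offset": [0,0.02,0]},
    {"offset": [0,0.04,0]},
    {"offset": [0,0.06,0]},
    {"offset": [0,0.08,0]},
    {"offset": [0,0.1,0]},
    {"offset": [0,0.12,0]},
  ],
)

```text
schema error: expected keys offset, rot
```

```bash
python3 -c "
from h import *
goto([.085,-.02,.05])"
```

```text
tcp gauge [0.0895 0.1184 0.1795] t 2.95 F [-0.7  0.5  0.2] w -0.00010492416497129381
offset [-0.009  0.276  0.259] rot [0.0003 0.0003 0.    ]
```

drive_tool(
  steps=[
    {"offset": [-0.009,0,0.08],"rot": [0,0,0]},
    {"offset": [-0.009,0,0.16],"rot": [0,0,0]},
    {"offset": [-0.009,0,0.22],"rot": [0,0,0]},
    {"offset": [-0.009,0,0.26],"rot": [0,0,0]},
    {"offset": [-0.009,0,0.26],"rot": [0,0,0]},
  ],
)

```text
time: 3.58
tool_pos: [0.6464, -0.098, 0.0479]
eef_rot: [-0.0, 0.984, -0.177, -0.002]
ft_force: [0.2, 0.7, 0.1]
grip_width: 0.0005
grasp_force: 0.0
```

drive_tool(
  steps=[
    {"offset": [0,0.02,0],"rot": [0,0,0]},
    {"offset": [0,0.04,0],"rot": [0,0,0]},
    {"offset": [0,0.06,0],"rot": [0,0,0]},
    {"offset": [0,0.08,0],"rot": [0,0,0]},
    {"offset": [0,0.1,0],"rot": [0,0,0]},
    {"offset": [0,0.12,0],"rot": [0,0,0]},
  ],
)

```text
time: 4.32
tool_pos: [0.6276, -0.1545, 0.0501]
eef_rot: [-0.0, 0.984, -0.177, 0.0]
ft_force: [1.0, 1.6, 1.1]
grip_width: -0.0
grasp_force: 1.1
```

```bash
python3 -c "
from h import *
goto([.085,-.02,.05])"
```

```text
tcp gauge [0.0856 0.0584 0.0501] t 4.325 F [0.4 1.9 1.1] w -3.3946085076508084e-05
offset [-0.001  0.157  0.   ] rot [-0.0001 -0.0003 -0.0002]
```

drive_tool(
  steps=[
    {"offset": [0,0.02,0],"rot": [0,0,0]},
    {"offset": [0,0.04,0],"rot": [0,0,0]},
    {"offset": [0,0.06,0],"rot": [0,0,0]},
    {"offset": [0,0.08,0],"rot": [0,0,0]},
    {"offset": [0,0.1,0],"rot": [0,0,0]},
    {"offset": [0,0.12,0],"rot": [0,0,0]},
    {"offset": [0,0.135,0],"rot": [0,0,0]},
    {"offset": [0,0.135,0],"rot": [0,0,0]},
  ],
)

```text
time: 5.32
tool_pos: [0.6033, -0.2181, 0.0494]
eef_rot: [0.0, 0.984, -0.177, -0.0]
ft_force: [-0.7, -0.1, -0.0]
grip_width: -0.0002
grasp_force: 0.0
```

drive_tool(
  steps=[
    {"offset": [0,0.005,0],"rot": [0,0,0]},
    {"offset": [0,0.01,0],"rot": [0,0,0]},
    {"offset": [0,0.01,0],"rot": [0,0,0]},
  ],
)

```text
time: 5.7
tool_pos: [0.6018, -0.2216, 0.0493]
eef_rot: [-0.0, 0.984, -0.177, -0.001]
ft_force: [0.8, 0.6, -1.1]
grip_width: -0.0001
grasp_force: 0.6
```

Run:
```python
from h import *
goto([.085,-.03,.05])
import pickle
i=viewer.camera_info("wrist"); im=viewer.grab_frame("wrist")
pickle.dump(i,open("w2.pkl","wb")); cv2.imwrite("pics/w2.png",im)
```

```text
tcp gauge [ 0.0848 -0.0135  0.0493] t 5.7 F [ 0.5  0.8 -1.1] w -0.00011781579216164118
offset [ 0.     0.033 -0.001] rot [-0.      0.0003 -0.0001]
```

View pics/w2.png

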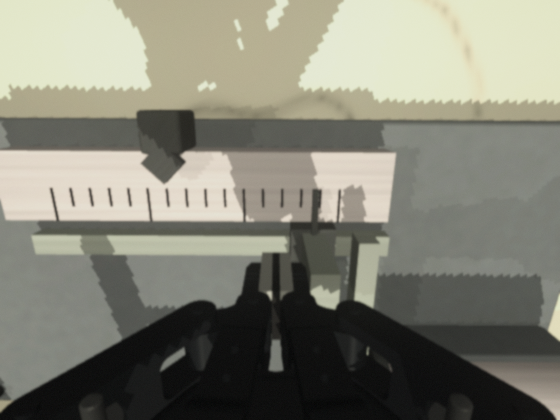

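The rider index at u≈316 still stands just short of the pusher arm (355-380), about 8 mm by my reading. The mark tip is at (165,182). I'll keep pushing gently.

drive_tool(
  steps=[
    {"offset": [0,0.004,0],"rot": [0,0,0]},
    {"offset": [0,0.008,0],"rot": [0,0,0]},
    {"offset": [0,0.01,0],"rot": [0,0,0]},
    {"offset": [0,0.01,0],"rot": [0,0,0]},
  ],
)

```text
time: 6.25
tool_pos: [0.6004, -0.2267, 0.0497]
eef_rot: [0.0, 0.984, -0.177, -0.0]
ft_force: [-0.1, 1.5, -0.4]
grip_width: 0.0004
grasp_force: 0.8
```

drive_tool(
  steps=[
    {"offset": [0,0.002,0],"rot": [0,0,0]},
    {"offset": [0,0.004,0],"rot": [0,0,0]},
    {"offset": [0,0.006,0],"rot": [0,0,0]},
    {"offset": [0,0.006,0],"rot": [0,0,0]},
  ],
)

```text
time: 6.75
tool_pos: [0.5994, -0.2295, 0.0498]
eef_rot: [0.0, 0.984, -0.177, 0.0]
ft_force: [-0.4, 3.1, -0.0]
grip_width: -0.0002
grasp_force: 0.8
```

Run:
```python
from h import *
goto([.085,-.03,.05])
```

```text
tcp gauge [ 0.0853 -0.0218  0.0498] t 6.75 F [-1.5  2.7 -0. ] w -0.0002196757665001429
offset [-0.001  0.016 -0.   ] rot [ 0.0001 -0.     -0.0002]
```

drive_tool(
  steps=[
    {"offset": [0,0.003,0],"rot": [0,0,0]},
    {"offset": [0,0.006,0],"rot": [0,0,0]},
    {"offset": [0,0.006,0],"rot": [0,0,0]},
  ],
)

```text
time: 7.12
tool_pos: [0.5984, -0.2325, 0.0499]
eef_rot: [0.0, 0.984, -0.177, 0.0]
ft_force: [-0.0, 2.3, -0.4]
grip_width: 0.0
grasp_force: 0.7
```

drive_tool(
  steps=[
    {"offset": [0,0.002,0],"rot": [0,0,0]},
    {"offset": [0,0.002,0],"rot": [0,0,0]},
  ],
)

```text
time: 7.38
tool_pos: [0.5981, -0.2332, 0.0499]
eef_rot: [0.0, 0.984, -0.177, 0.0]
ft_force: [-0.2, 1.8, -0.5]
grip_width: 0.0002
grasp_force: 0.8
```

drive_tool(
  steps=[
    {"offset": [0,0.003,0],"rot": [0,0,0]},
    {"offset": [0,0.003,0],"rot": [0,0,0]},
  ],
)

```text
time: 7.62
tool_pos: [0.5977, -0.2342, 0.0499]
eef_rot: [-0.0, 0.984, -0.177, 0.0]
ft_force: [0.9, 3.6, -0.7]
grip_width: -0.0002
grasp_force: 1.7
```

drive_tool(
  steps=[
    {"offset": [0,0.003,0],"rot": [0,0,0]},
    {"offset": [0,0.003,0],"rot": [0,0,0]},
  ],
)

```text
time: 7.88
tool_pos: [0.5977, -0.2344, 0.0499]
eef_rot: [-0.001, 0.984, -0.177, 0.0]
ft_force: [1.7, 7.3, -0.3]
grip_width: -0.0001
grasp_force: 3.5
```

drive_tool(
  steps=[
    {"offset": [0,0.003,0],"rot": [0,0,0]},
    {"offset": [0,0.003,0],"rot": [0,0,0]},
  ],
)

```text
time: 8.12
tool_pos: [0.5977, -0.2344, 0.0499]
eef_rot: [-0.002, 0.984, -0.177, 0.001]
ft_force: [3.7, 10.1, 0.5]
grip_width: 0.0001
grasp_force: 5.1
```

Hard contact at 10 N means the rider is home. Backing off, rising and looking again.

drive_tool(
  steps=[
    {"offset": [0,-0.02,0],"rot": [0,0,0]},
    {"offset": [0,-0.05,0],"rot": [0,0,0]},
    {"offset": [0,-0.05,-0.08],"rot": [0,0,0]},
    {"offset": [-0.03,-0.05,-0.18],"rot": [0,0,0]},
    {"offset": [-0.04,-0.05,-0.26],"rot": [0,0,0]},
    {"offset": [-0.04,-0.05,-0.26],"rot": [0,0,0]},
    {"offset": [-0.04,-0.05,-0.26],"rot": [0,0,0]},
  ],
)

```text
time: 9.0
tool_pos: [0.5863, -0.2068, 0.1795]
eef_rot: [0.0, 0.984, -0.177, -0.0]
ft_force: [-0.1, 0.6, 0.2]
grip_width: 0.0002
grasp_force: 0.0
```

Run:
```python
from h import *
goto([.02,.08,.14])
import pickle
i=viewer.camera_info("wrist"); im=viewer.grab_frame("wrist")
pickle.dump(i,open("w3.pkl","wb")); cv2.imwrite("pics/w3.png",im)
```

```text
tcp gauge [ 0.0651 -0.0051  0.1795] t 9.0 F [-0.3  0.5  0.2] w 0.00019922379435788662
offset [-0.09  -0.17   0.079] rot [ 0.0002  0.     -0.0001]
```

View pics/w3.png

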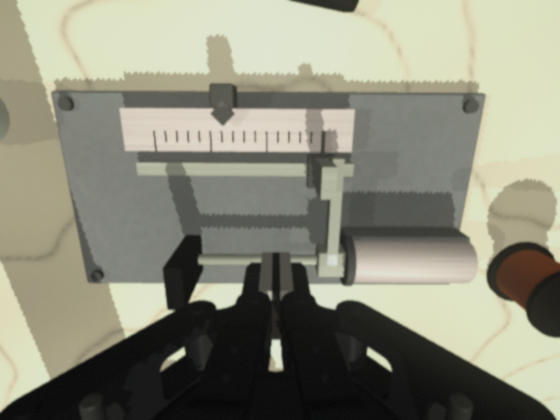

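Mark tip is at (223,123), the index is at u≈324 on the scale, the tab top is at (322-337,170-200) touching the pusher arm, and the handle's +x face is at (165-203,237-305). Refining these with profiles.

Run:
```python
from h import *
import pickle; i=pickle.load(open("w3.pkl","rb"))
im=cv2.imread("pics/w3.png"); g=cv2.cvtColor(im,cv2.COLOR_BGR2GRAY)
print("idx",list(zip(range(314,334),g[136:146,314:334].mean(0).astype(int))))
for r in (118,120,122,124,126): print(r,g[r,212:234])
print("tab",g[180:195,310:350].mean(0).astype(int))
W=lambda u,v,z:togauge(onz("wrist",u,v,z,i)).round(4)
for n,u,v,z in [("mark",223,123.5,.042),("mark",223,123.5,.034),("idx",324,133,.034),("idx",324,133,.05),("tab",329.5,185,.078),
 ("plate c1",54,92,.012),("plate c2",484,94,.012),
 ("h bot",188,237,.025),("h bot",203,237,.025),("h top",166,267,.095)]: print(n,W(u,v,z))
for r in (240,250,260,270,280): print(r,g[r,155:215:2])
```

```text
idx [(314, np.int64(146)), (315, np.int64(146)), (316, np.int64(146)), (317, np.int64(146)), (318, np.int64(146)), (319, np.int64(144)), (320, np.int64(130)), (321, np.int64(99)), (322, np.int64(72)), (323, np.int64(68)), (324, np.int64(83)), (325, np.int64(110)), (326, np.int64(126)), (327, np.int64(131)), (328, np.int64(131)), (329, np.int64(132)), (330, np.int64(134)), (331, np.int64(137)), (332, np.int64(140)), (333, np.int64(144))]
118 [205 194 172 141 112  96  90  88  89  88  90  88  89  88  91  91 102 126
 153 179 192 197]
120 [211 210 208 198 175 144 113  98  91  89  89  88  90  93 102 127 159 182
 195 199 201 200]
122 [214 214 215 214 211 200 176 144 113  96  91  92  99 124 162 194 208 208
 207 204 205 204]
124 [215 213 215 215 216 214 212 200 178 147 123 124 149 182 204 214 216 215
 213 211 209 207]
126 [215 216 216 215 216 216 216 215 211 205 198 200 207 213 216 216 216 216
 216 216 216 215]
tab [103 101  98  96  90  82  72  66  63  67  96 139 167 175 177 177 177 177
 177 177 177 177 177 177 176 176 173 169 168 168 167 162 148 130 120 116
 114 113 113 115]
mark [0.1273 0.0
[... 218 characters left out ...]
0.025 ]
h bot [0.0166 0.0675 0.025 ]
h top [0.0207 0.0813 0.095 ]
240 [130 129 130 128 128 128 127 126 127 123 125 125 125  99  38  22  24  23
  23  22  20  24  24  72 121 120 121 119 123 123]
250 [130 130 130 128 128 128 127 125 126 118  66  26  22  23  24  22  22  23
  23  22  22  22  24  59 121 123 120 119 120 123]
260 [127 128 128 128 129 127  98  38  23  24  21  23  22  22  24  21  23  21
  20  23  21  77 154 159 159 159 159 159 158 157]
270 [128 129 129 122  60  30  29  30  29  29  29  28  28  25  22  21  22  21
  22  21  23  22  21  36 105 128 129 131 130 130]
280 [126 127 129 128 102  37  30  30  29  29  29  31  28  29  22  20  21  20
  19  21  22  47 115 129 129 128 129 130 131 131]
```

drive_tool(
  steps=[
    {"offset": [-0.122,-0.164,0],"rot": [0,0,0]},
    {"offset": [-0.122,-0.164,0],"rot": [0,0,0]},
    {"offset": [-0.122,-0.164,0],"rot": [0,0,0]},
    {"offset": [-0.122,-0.164,0.04],"rot": [0,0,0]},
    {"offset": [-0.122,-0.164,0.08],"rot": [0,0,0]},
    {"offset": [-0.122,-0.164,0.08],"rot": [0,0,0]},
    {"offset": [-0.122,-0.164,0.08],"rot": [0,0,0]},
  ],
  jaw=100,
)

```text
time: 9.93
tool_pos: [0.5576, -0.1094, 0.1391]
eef_rot: [-0.0, 0.984, -0.177, -0.001]
ft_force: [0.7, 0.3, 0.4]
grip_width: 0.0854
grasp_force: 0.0
```

Run:
```python
from h import *
goto([.004,.077,.053])
import pickle
i=viewer.camera_info("wrist"); im=viewer.grab_frame("wrist")
pickle.dump(i,open("w4.pkl","wb")); cv2.imwrite("pics/w4.png",im)
```

```text
tcp gauge [0.0044 0.0764 0.1391] t 9.925 F [0.6 0.5 0.4] w 0.0853829554053118
offset [-0.001 -0.001  0.172] rot [ 0.      0.0003 -0.0005]
```

View pics/w4.png

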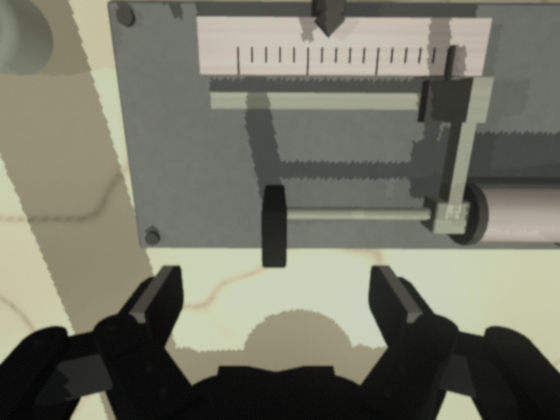

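The handle (u 262-286) is centred between the fingers (183-370). Descending and gripping.

drive_tool(
  steps=[
    {"offset": [0,0,0.06],"rot": [0,0,0]},
    {"offset": [0,0,0.12],"rot": [0,0,0]},
    {"offset": [0,0,0.16],"rot": [0,0,0]},
    {"offset": [0,0,0.172],"rot": [0,0,0]},
    {"offset": [0,0,0.172],"rot": [0,0,0]},
  ],
)

```text
time: 10.6
tool_pos: [0.5582, -0.109, 0.0541]
eef_rot: [0.0, 0.984, -0.177, 0.0]
ft_force: [0.4, 0.0, 0.3]
grip_width: 0.0855
grasp_force: 0.0
```

drive_tool(
  steps=[
    {"offset": [0,0,0],"rot": [0,0,0]},
    {"offset": [0,0,0],"rot": [0,0,0]},
    {"offset": [0,0,0],"rot": [0,0,0]},
    {"offset": [0,0,0],"rot": [0,0,0]},
    {"offset": [0,0,0],"rot": [0,0,0]},
    {"offset": [0,0,0],"rot": [0,0,0]},
  ],
  jaw=5,
)

```text
time: 11.35
tool_pos: [0.5582, -0.1084, 0.0543]
eef_rot: [-0.0, 0.984, -0.177, 0.0]
ft_force: [0.0, 3.1, 3.4]
grip_width: 0.0154
grasp_force: 59.1
```

Run:
```python
from h import *
goto([.004,.15,.053])
```

```text
tcp gauge [0.0045 0.0775 0.0543] t 11.35 F [-1.   3.   3.4] w 0.01537864549629793
offset [-0.001 -0.145  0.003] rot [-0.0003 -0.0001 -0.0004]
```

drive_tool(
  steps=[
    {"offset": [0,-0.02,0],"rot": [0,0,0]},
    {"offset": [0,-0.04,0],"rot": [0,0,0]},
    {"offset": [0,-0.06,0],"rot": [0,0,0]},
    {"offset": [0,-0.08,0],"rot": [0,0,0]},
    {"offset": [0,-0.1,0],"rot": [0,0,0]},
    {"offset": [0,-0.12,0],"rot": [0,0,0]},
    {"offset": [0,-0.14,0],"rot": [0,0,0]},
    {"offset": [0,-0.15,0],"rot": [0,0,0]},
  ],
)

```text
time: 12.35
tool_pos: [0.5833, -0.0417, 0.0542]
eef_rot: [0.003, 0.984, -0.176, -0.0]
ft_force: [-4.5, -11.6, 5.4]
grip_width: 0.0155
grasp_force: 59.3
```

drive_tool(
  steps=[
    {"offset": [0,0,0],"rot": [0,0,0]},
    {"offset": [0,0,0],"rot": [0,0,0]},
  ],
)

```text
time: 12.6
tool_pos: [0.5835, -0.0413, 0.0542]
eef_rot: [0.002, 0.984, -0.177, -0.0]
ft_force: [-3.7, -7.7, 5.9]
grip_width: 0.0156
grasp_force: 59.4
```

Run:
```python
from h import *
goto([.004,.1635,.053])
a=np.median([viewer.grab_frame("top") for _ in range(5)],0).astype(np.uint8); b=np.median([viewer.grab_frame("side") for _ in range(5)],0).astype(np.uint8)
cv2.imwrite("pics/t5.png",a);cv2.imwrite("pics/s5.png",b);cv2.imwrite("pics/w5.png",viewer.grab_frame("wrist"))
A=cv2.resize(a[165:225,290:380],None,fx=6,fy=6,interpolation=cv2.INTER_CUBIC)
B=cv2.resize(b[195:285,295:365],(420,540),interpolation=cv2.INTER_CUBIC)[:,:]
B=cv2.resize(B,(280,360),interpolation=cv2.INTER_AREA)
cv2.imwrite("pics/c5.png",cv2.convertScaleAbs(np.hstack([A,B])[:,:800],alpha=1.5))
```

```text
tcp gauge [0.005  0.1492 0.0542] t 12.6 F [-0.8 -8.5  5.9] w 0.01556541202246759
offset [-0.002 -0.029  0.002] rot [ 0.0015 -0.0002 -0.0001]
```

View pics/c5.png

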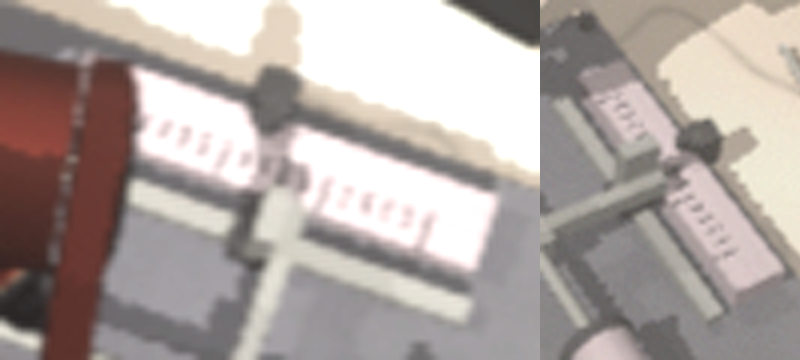

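In the top crop the index sits at about (288,180), still to the -y side of the mark tip at (270,125). About 72 mm has been pulled. Now I'll quantify what remains.

Run:
```python
from h import *
ti=viewer.camera_info("top"); T=lambda u,v:((u+.5)/6-.5+290,(v+.5)/6-.5+165)
for z in (.034,.04,.05): print(z,"mark",togauge(onz("top",*T(270,127),z,ti)).round(4),"idx",togauge(onz("top",*T(289,178),z,ti)).round(4))
print("tabtop",togauge(onz("top",*T(278,207),.078,ti)).round(4))
# straighten top view into gauge axes at z=.036, 0.5 mm/px, print profiles along gy
def unwarp(cam,im,z):
    i=viewer.camera_info(cam); f=210/np.tan(np.radians(i["fovy"])/2); M=np.linalg.inv(i["world_from_camera"])
    gx,gy=np.meshgrid(np.arange(.09,.15,.0005),np.arange(.0,.08,.0005),indexing="ij")
    P=O+np.stack([gx,gy,np.full_like(gx,z)],-1)@G.T; C=P@M[:3,:3].T+M[:3,3]
    u=f*C[...,0]/C[...,2]+i["cx"]; v=f*C[...,1]/C[...,2]+i["cy"]
    return cv2.remap(im,u.astype(np.float32),v.astype(np.float32),cv2.INTER_CUBIC)
for cam,n in(("top","t5"),("side","s5"),("wrist","w5")):
    g=cv2.cvtColor(unwarp(cam,cv2.imread(f"pics/{n}.png"),.04),cv2.COLOR_BGR2GRAY)
    print(cam)
    for gx in np.arange(.098,.146,.003): 
        print(round(gx,3),g[int(round((gx-.09)/.0005)),10:130:4])
```

```text
0.034 mark [0.1341 0.0368 0.034 ] idx [0.114  0.0207 0.034 ]
0.04 mark [0.1325 0.0371 0.04  ] idx [0.1126 0.021  0.04  ]
0.05 mark [0.13   0.0374 0.05  ] idx [0.1102 0.0215 0.05  ]
tabtop [0.0891 0.0233 0.078 ]
top
0.098 [110 118 129 137 141 142 146 150 151 152 149 140 113  78  61  61  66  77
  91 102 105 107 108 107 107 109 111 106 106 108]
0.101 [130 141 148 145 142 142 147 150 151 151 150 136 106  85  85  88  94 114
 135 146 147 141 138 135 130 130 138 139 135 135]
0.104 [146 160 171 161 147 138 141 145 147 145 144 131 116 116 121 124 138 164
 180 181 177 176 177 167 155 158 169 175 171 174]
0.107 [151 170 179 169 145 127 127 134 133 127 118 119 123 127 126 126 141 163
 178 182 180 180 179 169 152 153 171 179 180 177]
0.11 [153 171 173 149 116 104 115 117 108  90  84 101 119 119 115 123 149 170
 172 162 164 174 176 160 147 156 175 177 165 150]
0.113 [149 166 171 147 115 102 113 116 107  91  88 103 118 111 100 108 138 159
 150 140 154 175 176 158 146 158 174 174 157 147]
0.116 [151 168 178 160 131 112 109 112 107  93  92 107 119 115 102 103 127 152
 145 141 152 171 173 160 157 168 
[... 4094 characters left out ...]
 0   0   0   0   0  36  49  70 156 155 156 157
 156 157 158 199 223 223 224 225 225 225 225 225]
0.122 [  0   0   0   0   0   0   0   0   0   0   0   0 223 222 156 155 153 149
 157 159 158 164 225 225 226 226 226 226 226 226]
0.125 [0 0 0 0 0 0 0 0 0 0 0 0 0 0 0 0 0 0 0 0 0 0 0 0 0 0 0 0 0 0]
0.128 [0 0 0 0 0 0 0 0 0 0 0 0 0 0 0 0 0 0 0 0 0 0 0 0 0 0 0 0 0 0]
0.131 [0 0 0 0 0 0 0 0 0 0 0 0 0 0 0 0 0 0 0 0 0 0 0 0 0 0 0 0 0 0]
0.134 [0 0 0 0 0 0 0 0 0 0 0 0 0 0 0 0 0 0 0 0 0 0 0 0 0 0 0 0 0 0]
0.137 [0 0 0 0 0 0 0 0 0 0 0 0 0 0 0 0 0 0 0 0 0 0 0 0 0 0 0 0 0 0]
0.14 [0 0 0 0 0 0 0 0 0 0 0 0 0 0 0 0 0 0 0 0 0 0 0 0 0 0 0 0 0 0]
0.143 [0 0 0 0 0 0 0 0 0 0 0 0 0 0 0 0 0 0 0 0 0 0 0 0 0 0 0 0 0 0]
```

drive_tool(
  steps=[
    {"offset": [0,-0.008,0],"rot": [0,0,0]},
    {"offset": [0,-0.016,0],"rot": [0,0,0]},
    {"offset": [0,-0.024,0],"rot": [0,0,0]},
    {"offset": [0,-0.029,0],"rot": [0,0,0]},
    {"offset": [0,-0.029,0],"rot": [0,0,0]},
    {"offset": [0,-0.029,0],"rot": [0,0,0]},
  ],
)

```text
time: 13.9
tool_pos: [0.5883, -0.0285, 0.0542]
eef_rot: [0.003, 0.984, -0.177, -0.0]
ft_force: [-4.3, -10.4, 5.7]
grip_width: 0.0156
grasp_force: 59.4
```

```bash
cat >> h.py <<'E'
def unwarp(cam,im,z=.04):
    i=viewer.camera_info(cam); f=210/np.tan(np.radians(i["fovy"])/2); M=np.linalg.inv(i["world_from_camera"])
    gx,gy=np.meshgrid(np.arange(.09,.15,.0005),np.arange(.0,.08,.0005),indexing="ij")
    P=O+np.stack([gx,gy,np.full_like(gx,z)],-1)@G.T; C=P@M[:3,:3].T+M[:3,3]
    u=f*C[...,0]/C[...,2]+i["cx"]; v=f*C[...,1]/C[...,2]+i["cy"]
    return cv2.cvtColor(cv2.remap(im,u.astype(np.float32),v.astype(np.float32),cv2.INTER_CUBIC),cv2.COLOR_BGR2GRAY)
E
python3 - <<'E'
from h import *
goto([.004,.1635,.053])
for cam in("top","side"):
    a=np.median([viewer.grab_frame(cam) for _ in range(5)],0).astype(np.uint8)
    cv2.imwrite(f"pics/{cam}6.png",a); g=unwarp(cam,a); print(cam)
    for gx in np.arange(.107,.137,.003): print(round(gx,3),g[int(round((gx-.09)/.0005)),30:130:4])
E
```

```text
tcp gauge [0.0051 0.1629 0.0542] t 13.9 F [ -0.4 -11.3   5.7] w 0.015574097775641303
offset [-0.002 -0.001  0.002] rot [ 0.0019 -0.0001 -0.0002]
top
0.107 [175 179 182 178 163 140 128 128 130 132 129 129 129 131 131 127 125 137
 147 145 155 172 180 181 178]
0.11 [154 172 178 173 154 136 127 123 116 107  97  91  92 102 109 113 121 126
 123 132 155 175 177 165 151]
0.113 [150 172 181 174 157 137 126 123 109  89  77  72  78  83  90 107 121 120
 116 126 154 175 175 158 148]
0.116 [153 168 177 167 148 130 125 121 110  92  79  78  88  88  95 105 118 118
 114 132 161 178 180 167 157]
0.119 [166 173 179 173 160 147 137 127 122 110  95  85  92 104 114 119 123 123
 116 129 156 174 178 165 153]
0.122 [182 183 183 181 181 175 170 171 167 154 145 127 116 118 124 127 126 126
 129 147 170 183 180 176 176]
0.125 [182 182 182 182 182 180 178 174 173 175 167 145 123 117 120 124 126 126
 131 150 171 181 182 181 180]
0.128 [179 179 179 179 177 173 170 170 169 164 143 114  88  82  99 115 124 125
 135 156 174 180 180 179 179]
0.131 [178 179 179 177 172 169 168 167 160 138 111  83  65  57  69  87 103 115
 
[... 724 characters left out ...]
3 103  81  76  87  97 101 109 119 128 136
 142 142 136 134 134 134 136]
0.122 [141 139 137 136 134 136 139 130 114  98  91  92  97  99  98 117 133 140
 140 140 139 139 139 139 139]
0.125 [133 133 131 130 131 131 129 124 106  91  81  85  92  97 105 118 133 138
 139 138 137 137 138 139 139]
0.128 [130 129 129 129 130 129 131 121 101  80  67  60  68  78  88 107 126 137
 137 136 137 137 138 138 137]
0.131 [130 126 128 131 133 122 111 102  87  73  66  65  62  59  69  93 118 134
 135 137 136 138 140 139 137]
0.134 [104 101  98 106 110  98  84  74  69  68  68  71  67  61  63  78  97 109
 112 112 111 120 121 123 121]
0.137 [68 63 60 56 66 68 64 58 62 65 69 71 68 65 64 63 70 81 84 85 82 85 91 91
 90]
```

Shadow-corrected, the index is still about 1.5-2 mm short. I'll make a small final pull and re-read.

drive_tool(
  steps=[
    {"offset": [0,-0.002,0],"rot": [0,0,0]},
    {"offset": [0,-0.003,0],"rot": [0,0,0]},
    {"offset": [0,-0.003,0],"rot": [0,0,0]},
    {"offset": [0,-0.003,0],"rot": [0,0,0]},
  ],
)

```text
time: 14.9
tool_pos: [0.5887, -0.0274, 0.0542]
eef_rot: [0.003, 0.984, -0.177, -0.0]
ft_force: [-4.8, -10.8, 5.8]
grip_width: 0.0154
grasp_force: 59.3
```

Run:
```python
from h import *
goto([.0045,.0775,.0543])
a=np.median([viewer.grab_frame("top") for _ in range(5)],0).astype(np.uint8)
cv2.imwrite("pics/top7.png",a); g=unwarp("top",a)
for gx in (.113,.116,.119,.128,.131,.134): print(round(gx,3),g[int(round((gx-.09)/.0005)),50:110:2])
```

```text
tcp gauge [0.0051 0.1641 0.0542] t 14.9 F [ -0.8 -11.8   5.8] w 0.015387838197826884
offset [-0.001  0.173  0.001] rot [ 0.0021 -0.0001 -0.0001]
0.113 [150 145 139 135 127 117 108  99  92  89  87  85  83  80  75  69  67  72
  81  93 105 114 121 123 120 118 116 117 127 140]
0.116 [161 159 154 144 135 124 111 101  93  88  89  91  91  90  87  82  77  79
  85  94 104 112 118 121 119 114 115 121 132 148]
0.119 [170 168 166 158 147 136 127 117 113 108 104 103 100  97  96  96  97 103
 110 114 118 121 123 124 123 119 115 118 127 139]
0.128 [173 171 170 170 170 169 169 167 163 159 152 144 134 120 108  97  93  94
 100 109 115 120 123 123 123 124 125 130 139 149]
0.131 [169 169 168 168 167 164 160 151 138 125 112  99  90  84  74  66  63  66
  71  80  87  94 104 111 115 122 130 136 146 158]
0.134 [168 169 168 163 156 144 128 112  97  85  80  77  73  70  66  62  58  57
  57  57  61  70  80  92 103 110 121 133 144 156]
```

Index ≈38 and mark ≈39.5 mm, with a slide of 86.6 mm that agrees with the wrist estimate of 85-87.5. That is well inside ±5 mm, so I'm easing the handle back slowly.

drive_tool(
  steps=[
    {"offset": [0,0.01,0],"rot": [0,0,0]},
    {"offset": [0,0.02,0],"rot": [0,0,0]},
    {"offset": [0,0.032,0],"rot": [0,0,0]},
    {"offset": [0,0.044,0],"rot": [0,0,0]},
    {"offset": [0,0.056,0],"rot": [0,0,0]},
    {"offset": [0,0.068,0],"rot": [0,0,0]},
    {"offset": [0,0.08,0],"rot": [0,0,0]},
    {"offset": [0,0.092,0],"rot": [0,0,0]},
  ],
)

```text
time: 16.15
tool_pos: [0.5731, -0.0689, 0.0542]
eef_rot: [0.002, 0.984, -0.177, -0.0]
ft_force: [-4.0, -5.2, 4.2]
grip_width: 0.0155
grasp_force: 59.4
```

drive_tool(
  steps=[
    {"offset": [0,0.012,0],"rot": [0,0,0]},
    {"offset": [0,0.024,0],"rot": [0,0,0]},
    {"offset": [0,0.036,0],"rot": [0,0,0]},
    {"offset": [0,0.048,0],"rot": [0,0,0]},
    {"offset": [0,0.06,0],"rot": [0,0,0]},
    {"offset": [0,0.07,0],"rot": [0,0,0]},
    {"offset": [0,0.078,0],"rot": [0,0,0]},
    {"offset": [0,0.084,0],"rot": [0,0,0]},
  ],
)

```text
time: 17.15
tool_pos: [0.5588, -0.1067, 0.0542]
eef_rot: [0.001, 0.984, -0.177, 0.0]
ft_force: [-2.6, -2.2, 5.9]
grip_width: 0.0153
grasp_force: 59.6
```

drive_tool(
  steps=[
    {"offset": [0,0.003,0],"rot": [0,0,0]},
    {"offset": [0,0.006,0],"rot": [0,0,0]},
    {"offset": [0,0.006,0],"rot": [0,0,0]},
    {"offset": [0,0.006,0],"rot": [0,0,0]},
  ],
)

```text
time: 17.65
tool_pos: [0.5582, -0.1084, 0.0542]
eef_rot: [-0.0, 0.984, -0.177, 0.0]
ft_force: [-1.1, 0.5, 5.5]
grip_width: 0.0152
grasp_force: 59.6
```

Run:
```python
from h import *
goto([.0045,.0775,.0543])
```

```text
tcp gauge [0.0045 0.0775 0.0542] t 17.65 F [-1.2  0.   5.5] w 0.015241015782230255
offset [-0.  0. -0.] rot [-0.0002 -0.0001 -0.0002]
```

drive_tool(
  steps=[
    {"offset": [0,0.002,0],"rot": [0,0,0]},
    {"offset": [0,0.004,0],"rot": [0,0,0]},
    {"offset": [0,0.004,0],"rot": [0,0,0]},
  ],
)

```text
time: 18.02
tool_pos: [0.5582, -0.1084, 0.0543]
eef_rot: [-0.002, 0.984, -0.177, 0.001]
ft_force: [0.8, 6.9, 4.8]
grip_width: 0.0151
grasp_force: 59.6
```

drive_tool(
  steps=[
    {"offset": [0,0,0],"rot": [0,0,0]},
    {"offset": [0,0,0],"rot": [0,0,0]},
    {"offset": [0,0,0],"rot": [0,0,0]},
    {"offset": [0,0,0],"rot": [0,0,0]},
    {"offset": [0,0,0],"rot": [0,0,0]},
    {"offset": [0,0,0],"rot": [0,0,0]},
  ],
  jaw=100,
)

```text
time: 18.77
tool_pos: [0.557, -0.1108, 0.0538]
eef_rot: [0.0, 0.984, -0.177, 0.0]
ft_force: [-0.4, 0.7, -0.6]
grip_width: 0.0853
grasp_force: 0.0
```

drive_tool(
  steps=[
    {"offset": [0,0,-0.06],"rot": [0,0,0]},
    {"offset": [0,0,-0.14],"rot": [0,0,0]},
    {"offset": [0.04,0,-0.22],"rot": [0,0,0]},
    {"offset": [0.12,0.1,-0.25],"rot": [0,0,0]},
    {"offset": [0.12,0.1,-0.25],"rot": [0,0,0]},
    {"offset": [0.12,0.1,-0.25],"rot": [0,0,0]},
    {"offset": [0.12,0.1,-0.25],"rot": [0,0,0]},
  ],
)

```text
time: 19.65
tool_pos: [0.5948, -0.1772, 0.1774]
eef_rot: [-0.001, 0.984, -0.176, -0.001]
ft_force: [0.0, -0.2, -0.2]
grip_width: 0.0851
grasp_force: 0.0
```

Run:
```python
from h import *
goto([.062,.03,.18])
im=viewer.grab_frame("wrist"); cv2.imwrite("pics/w8.png",im); g=unwarp("wrist",im,.04)
for gx in (.098,.101,.104,.107,.11,.113,.116,.119,.122,.125,.128,.131,.134): print(gx,g[int(round((gx-.09)/.0005)),40:130:3])
```

```text
tcp gauge [0.0627 0.0257 0.1774] t 19.65 F [ 0.1 -0.2 -0.2] w 0.08514145624690385
offset [-0.002 -0.009 -0.005] rot [-0.0002  0.001   0.    ]
0.098 [74 73 72 75 73 70 71 73 73 73 72 69 66 65 68 68 70 67 58 59 73 79 81 81
 81 80 80 80 80 81]
0.101 [73 74 74 73 71 61 57 58 58 58 58 53 52 55 55 53 53 54 54 54 59 75 80 79
 81 80 81 81 81 83]
0.104 [155 155 150 151 152 149 146 123 112 127 112 100  76  62  87 106 108 108
 107 108 111 120 107 141 147 147 152 151 148 146]
0.107 [200 199 199 200 199 200 199 195 191 188 176 135  92  64 100 134 136 137
 136 136 140 133 132 192 199 198 197 198 198 198]
0.11 [196 197 196 195 197 197 197 192 189 182 155 128  87  63  99 133 136 136
 137 136 143 145 126 191 198 198 198 197 197 197]
0.113 [196 191 141 160 196 196 195 189 161 122 159 133  88  63  96  93 110 136
 135 137 136 119 130 191 198 197 197 189 145 185]
0.116 [198 193 138 157 197 198 197 196 161 119 173 163  96  64  98  92 112 135
 135 135 135 111 133 192 197 197 197 184 128 172]
0.119 [195 191 138 158 196 195 193 186 156 119 178 189 128  65  98  90 113 136
 136 135 135 106 108 184 197 196 197 184 131 172]
0.122 [198 198 187 190 199 200 199 194 185 177 187 178 128 101 119 129 133 137
 139 137 136 129 155 194 198 198 197 196 182 191]
0.125 [200 199 199 200 199 198 198 198 198 200 199 199 173 136 129 138 137 138
 140 138 138 137 145 181 198 198 198 199 198 199]
0.128 [199 199 199 197 194 189 188 189 189 188 190 190 151  91  65  86 121 137
 138 138 136 138 164 196 198 198 198 197 198 197]
0.131 [193 194 188 185 180 182 182 182 180 174 139  92  80  69  58  60  63  89
 124 132 134 133 138 170 194 193 194 193 192 193]
0.134 [194 188 186 186 185 185 185 177 141  93  79  77  79  75  62  61  66  62
  64  95 126 135 153 192 195 196 197 195 194 196]
```

The index is at 39.5 mm against 40.5 mm for the mark, so the rider is about 1 mm off. The handle was pressed home before release and the gripper is clear. Handing in.

```bash
python3 -c "
from h import *
print(job.sign_off())"
```

```text
the job is handed in; nothing more can be done
None
```

The job is handed in: the rider stands at the mark, about 1 mm short by the last wrist-camera reading. The handle was eased home and pressed to its stop, the gripper is clear, and it took about 20 s of the 54 s; the judge's verdict was not shown.

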